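# Refit the pilot knob on the kiln's gas valve and hold it in

## Task

Swing the green door of the kiln's grey gas-valve box open by its bar handle, past upright so that it stays open. Then take the red knob out of the loosened vise, turn it so that its keyed bore matches the flat of the D-shaped spindle in the box, push it fully home, and press it down against the valve's spring to the end of its travel, as one does to keep a pilot flame alight. Finish still holding the knob pressed in with the gripper, door open, and leave the tumbler, sieve bowl, paddle and kiln cones where they are.

Things in the scene. Friction and masses are not known exactly. Their poses are not given: they have to be found in the camera images.
- valvebox: fixed grey steel box, open on top under its door: 180 (its x) x 220 (its y) x 100 high, walls 5 mm. Origin at the centre of its underside on the table; its +x side carries the door hinge and points roughly to world -y.
- door (a joint): angle of the green door (6 mm sheet, 180 x 220 mm, 0.4 kg) that covers the box: 0 closed (flat on top), 1.57 upright, 2.1 fully open. Friction hinge: stays wherever it is left; needs about 3 to 6 N at the handle.
- door_handle (a point): middle of the door's steel bar handle: round bar 11 mm thick, 100 mm long, parallel to the hinge, on two posts 85 mm apart; 35 mm off the door's outer face (41 mm above the hinge line when closed), 30 mm from the free edge and 150 mm from the hinge line. Axes when closed: x from free edge to hinge, y along the bar, z out of the outer face.
- door_hinge (a point): middle of the door's hinge line, at the underside of the door, on the box's +x rim; y axis along the hinge. The door opens about this line, the handle moving up and over towards the box's +x side.
- spindle_tip (a point): centre of the top of the upright steel D-spindle in the box: 18 mm diameter, last 3 mm tapered, flat 4 mm from the axis. x: from axis to the flat; z up. Unpressed it is 92 mm above the table, 8 mm below the box rim, and 26 mm out of a black collar 42 mm across with a white line on the flat's side. Its axis is 20 mm from the box centre, 110 mm from the hinge line.
- collar (a joint): angle of the spindle and collar about the vertical axis; very stiff to turn (0.4 N m), stays as found, starts up to 0.9 rad either way.
- spindle (a joint): how far the spindle is pressed down, m: 0 free, 0.006 at the bottom stop. Spring: about 4 N to start, 9 N at the bottom.
- knob_center (a point): centre (half-way up) of the loose red knob, 50 mm tall, 80 g, upright in the vise: a round skirt 44 mm across and 20 mm high, on it a grip ridge 42 mm long (x), 12 thick (y), 30 tall. D bore from below: 16 mm deep, 20.4 across, flat 5.2 mm from the axis (1.2 mm clearance on the spindle). x: from axis to the bore's flat; z up. Seated, its underside is 16 mm below the spindle tip.
- knob_mark (a point): point at the end of the knob's ridge that bears a white stripe (top and end face): 20 mm from the knob's axis on the side of the bore's flat, half-way up the knob; axes as knob_center.
- vise: fixed dark iron bench vise 150 mm long (its x), its jaws open 50 mm and 80 mm wide (its y), with cork pads; the knob stands loosely between the pads on the slide bar, 70 mm above the table; jaw tops 82 mm above the table. Origin at the centre of its underside.
- tumbler: bystander: grey bisque tumbler, 76 mm across, 100 mm tall; origin under its centre
- sieve: bystander: aluminium sieve bowl, 150 mm across, 60 mm tall; origin under its centre
- paddle: bystander: dark hardwood stirring paddle lying flat, 245 mm long (its x), 12 mm thick; origin at its middle underneath
- cone1: bystander: ochre kiln cone, 24 mm across at the foot, 60 mm tall; origin under its centre
- cone2: bystander: ochre kiln cone, 24 mm across at the foot, 60 mm tall; origin under its centre
- cone3: bystander: ochre kiln cone, 24 mm across at the foot, 60 mm tall; origin under its centre

How it is judged (in metres and radians):
On the way, in this order (a step that is already met when the one before it is completed fails the run):
1. the door is swung open past upright (value of joint door above 1.6 rad), for 0.2 s.
2. the knob is seated on the spindle, flat to flat (z of knob_center in the frame of spindle_tip below 0.0125 m and horizontal distance between knob_center and spindle_tip below 0.005 m and angle between the x axis of knob_center and the x axis of spindle_tip, either way round below 0.25 rad and x of knob_mark in the frame of spindle_tip above 0.012 m and angle between knob_center's own z axis and vertical below 0.12 rad), for 0.2 s.
At the end, for the whole second after the job is handed in: The knob sits on the spindle flat to flat (within 0.25 rad), within 5 mm of its axis, upright within 0.12 rad and within 3.5 mm of fully home; the gripper's fingers still hold it (over 2 N) and keep the spindle pressed in by more than 4.5 of its 6 mm; the door still stands open beyond 1.5 rad (all of step 2 and value of joint spindle above 0.0045 m and contact force between the fingers and knob above 2 N and value of joint door above 1.5 rad); the arm keeps its last pose, push and grip.
It fails at once if the tumbler, sieve bowl, paddle or a kiln cone is moved by more than 30 mm (distance of any of tumbler, sieve, paddle, cone1, cone2, cone3 from where it was at the start of the episode above 0.03 m).
It also fails if it takes over 61 s, if anything falls off the work surface, if the arm or the gripper's body presses on something with over 40 N, if the wrist force passes 120 N, or if a joint passes its speed limit or range.

## Robot

A 7-joint arm with a two-finger parallel gripper is mounted at the origin on the work surface. World frame = base frame: x ahead of the robot, y to its left, z up, the work surface at z = 0. Lengths are in m, angles in degrees, forces in N, time in s.
With the tool pointing down it reaches from about 0.4 to 0.85 m from the base axis. Payload 4.4 kg.
Tool frame: the origin (TCP) lies between the finger pads; the fingertips stand 25 mm ahead of it and the grasp point (between the pads) lies 6 mm ahead of it; z points along the fingers, y is the line along which they close (so a half turn about z gives the same grasp; the last joint's range is limited). The gripper opens to 94 mm and grips with 3 to 60 N. Pads are 16 mm wide; open, the fingers measure 119 mm over their backs; the gripper's body (75 mm by 177 mm) begins 78 mm behind the grasp point.
Start: joints at [-70.806, 36.005, 2.206, 86.941, -1.547, 57.084, -1.146], TCP at [0.254, 0.599, 0.23] pointing down, gripper open.
Joint ranges: [-175.42, 175.42], [-21.48, 121.26], [-71.46, 75.88], [10.55, 141.38], [-63.04, 243.04], [13.31, 113.54], [-168.57, 168.57]. Speed limits (degrees/s): [147.25, 147.25, 180, 180, 180, 180, 180].

## Interface

Orientations are given as a 3x3 rotation matrix whose columns are the frame's x, y, z axes.
In Python, from rig import get_state, get_image, manip gives the robot as it stands. The module is installed in compiled form; this text tells all that it offers.
- The arm moves only by the tool drive_tool, never from a script. Its argument "series" is a list that holds one entry, the list of rows, each a list of 7 numbers: the shift along the tool's x, y, z in m, then the turn, a rotation vector about the tool's x, y, z in degrees, then the opening, from -1 (shut) to 1 (fully open). A call has 1 to 20 rows; each row is the pose to reach, as a shift and turn from the pose commanded when the call began, along the tool's axes at that moment; what a row does not reach only later rows make up. A row lasts 1/12 s, in which the tool goes at most 41.7 mm and 7.16 degrees, less where a joint would pass 70% of its speed; a pose out of reach is approached as far as the arm can. A call with a gripper value outside its range is refused whole. The fingers move at their own pace and stop on an object; "squeeze" is the grip in N (left out, the last holds). Time passes only in rows, so rows that repeat a pose let the fingers close. It gives the time, the measured TCP pose, the force, the opening and the grip force at its end, in the units of the state.
- get_state(): the state, without advancing time (a new reading comes with each control period).
- get_image(name): name is "side" or "top"; returns a dict with "img" (420x560x3 uint8, red, green, blue), "fovy" (degrees; the focal length in pixels is half the picture's height over the tangent of half this angle, whatever the lens; pixels are square), "cx", "cy" (the principal point, pixels), "origin" and "attitude" of the camera in the world. Camera axes: x right, y up, looking along -z (the intrinsics and any distortion apply to the point x, -y, -z); pixel columns grow to the right and rows downward; lengths in m; the calibration is good to about 2 mm. A picture is of the moment at which its call begins. There is no depth.
- manip.sign_off(): hands the job in; it is judged then, once.
The state is a dict: "time_s": time; "joints": joint angles; "joint_velocities": joint speeds; "joint_efforts": joint torques, N m; "tool_pos": TCP position; "orientation": TCP orientation; "wrist_force": force on the tool from outside, world axes, zero at the start; "torque": the same for the moment, N m; "finger_gap": finger opening in m; "gripper_force": force on a finger pad.
Only numpy, scipy, OpenCV 4.12 (cv2) and the standard library are available. Lean on these libraries where they do the work, as an engineer would, in place of code of your own. Each camera call takes 0.05 s, during which the arm holds its last target. There are 200 camera calls.

## Working session

There is one attempt and no reset: what is moved stays moved. The work goes in short steps, Python scripts to look and compute and a tool call to move; the robot and the scene stay as the last step left them, time stands still between calls to the robot, and variables do not carry over. Pictures are saved under pics/ and viewed, at most 10 in all, crops included, and the job is handed in when it is done.

Besides the shell and the picture viewer there is one more tool, called after ">>>" in YAML: its name, and indented under it one key for each argument. drive_tool: Moves the arm, as the interface text tells. Its arguments: {"type":"object","properties":{"series":{"type":"array","items":{"type":"array","items":{"type":"array","items":{"type":"number"}}}},"squeeze":{"type":"number"}},"required":["series"]}

```bash
mkdir -p pics
python3 - <<'E'
from rig import get_state,get_image
import cv2,numpy as np,pickle
np.set_printoptions(precision=4,suppress=True)
s=get_state();print(s)
d={}
for n in("side","top"):
    g=get_image(n);d[n]=g;print({k:v for k,v in g.items() if k!="img"})
    cv2.imwrite(f"pics/{n}0.png",g["img"][...,::-1])
pickle.dump(d,open("i0.pkl","wb"))
E
```

```text
{'time_s': 0.0, 'joints': array([-70.8053,  36.0582,   2.2023,  86.9968,  -1.5464,  57.085 ,
        -1.1445]), 'joint_velocities': array([ 0.0411,  0.0669,  0.0441, -0.0993,  0.0086, -0.0865, -0.0693]), 'joint_efforts': array([ -0.001 , -54.9738,   1.1431, -18.6639,  -0.0523,   0.0236,
         0.0002]), 'tool_pos': array([0.2533, 0.5979, 0.2296]), 'orientation': array([[-0.9208,  0.3901, -0.0007],
       [ 0.3901,  0.9208, -0.0018],
       [-0.    , -0.0019, -1.    ]]), 'wrist_force': array([ 0.5042, -0.6164, -0.5079]), 'torque': array([ 0.0163,  0.0459, -0.0027]), 'gripper_force': 0.0, 'finger_gap': 0.09386450449928241}
{'fovy': 54.15573749368998, 'cx': 280.15565616277377, 'cy': 203.04254242069163, 'origin': array([ 0.202 , -0.5253,  0.7112]), 'attitude': array([[ 0.8396,  0.3475, -0.4175],
       [-0.5432,  0.5399, -0.6429],
       [ 0.002 ,  0.7666,  0.6421]])}
{'fovy': 50.12059871167782, 'cx': 272.00727585196256, 'cy': 206.1305026826762, 'origin': array([0.4721, 0.0958, 1.2316]), 'attitude': array([[-0.0256,  0.9925, -0.1196],
       [-0.9996, -0.0239,  0.0151],
       [ 0.0121,  0.1199,  0.9927]])}
```

View pics/side0.png

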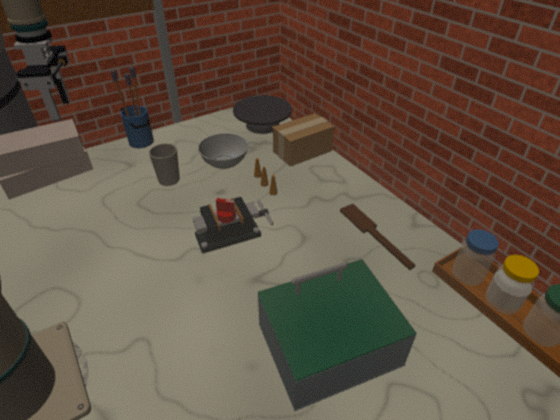

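View pics/top0.png

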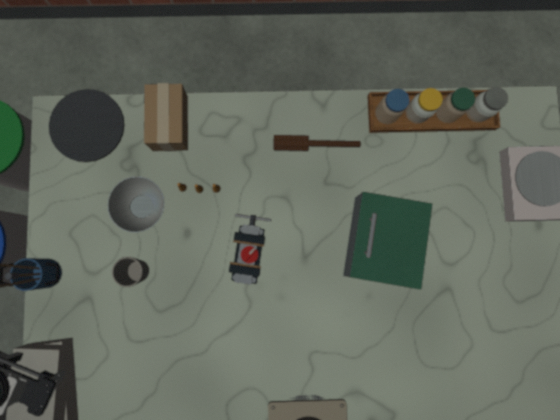

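The side picture shows the green door around (333,310) with its handle near (320,277), and the knob in the vise at (226,212). The top picture shows the door at (388,240), the handle bar at (372,235), the knob at (250,254), the tumbler at (130,271), the sieve at (137,204), the cones at (200,188) and the paddle at (316,143).

```bash
cat > h.py <<'E'
import numpy as np,cv2,pickle
from rig import get_state,get_image
np.set_printoptions(precision=4,suppress=True)
def f(g): return g["img"].shape[0]/2/np.tan(np.radians(g["fovy"]/2))
def ray(g,p):
    return g["attitude"]@np.array([(p[0]-g["cx"])/f(g),-(p[1]-g["cy"])/f(g),-1.])
def plane(g,p,z):
    r=ray(g,p);return g["origin"]+r*(z-g["origin"][2])/r[2]
def proj(g,P):
    c=g["attitude"].T@(np.array(P)-g["origin"]);return np.array([g["cx"]-f(g)*c[0]/c[2],g["cy"]+f(g)*c[1]/c[2]])
def tri(g1,p1,g2,p2):
    a,b=ray(g1,p1),ray(g2,p2);t=np.linalg.lstsq(np.c_[a,-b],g2["origin"]-g1["origin"],rcond=None)[0]
    A=g1["origin"]+a*t[0];B=g2["origin"]+b*t[1];return (A+B)/2,np.linalg.norm(A-B)
def mask(g,lo,hi):
    return cv2.inRange(cv2.cvtColor(g["img"],cv2.COLOR_RGB2HSV),np.array(lo),np.array(hi))
def big(m):
    c=cv2.findContours(m,cv2.RETR_EXTERNAL,cv2.CHAIN_APPROX_NONE)[0];return max(c,key=cv2.contourArea)
def red(g): return mask(g,(0,150,70),(8,255,255))|mask(g,(172,150,70),(180,255,255))
E
python3 - <<'E'
from h import *
d=pickle.load(open("i0.pkl","rb"))
for n,g in d.items():
    m=mask(g,(65,90,30),(95,255,255));c=cv2.findContours(m,cv2.RETR_EXTERNAL,cv2.CHAIN_APPROX_NONE)[0]
    c=[k for k in c if cv2.contourArea(k)>2000 and 200<k[:,0,0].mean()]
    h=cv2.convexHull(max(c,key=cv2.contourArea));a=cv2.approxPolyDP(h,6,True)[:,0]
    print(n,cv2.contourArea(h));
    for p in a: print(p,plane(g,p,.106))
g=d["top"];s=d["side"]
crops=[]
for q,(x,y,w,h) in((g,(215,205,70,90)),(s,(185,185,90,70)),(g,(335,185,110,110)),(s,(255,255,110,70))):
    crops.append(cv2.resize(q["img"][y:y+h,x:x+w],(400,300),interpolation=cv2.INTER_CUBIC))
cv2.imwrite("pics/c0.png",np.vstack([np.hstack(crops[:2]),np.hstack(crops[2:])])[...,::-1])
E
```

```text
side 10798.5
[363 263] [ 0.6325 -0.1603  0.106 ]
[414 333] [ 0.5998 -0.3233  0.106 ]
[297 380] [ 0.3901 -0.2838  0.106 ]
[262 296] [ 0.4259 -0.1211  0.106 ]
top 5873.5
[363 193] [ 0.6357 -0.1533  0.106 ]
[430 204] [ 0.6034 -0.3222  0.106 ]
[419 287] [ 0.3969 -0.2807  0.106 ]
[351 275] [ 0.4307 -0.1131  0.106 ]
```

View pics/c0.png

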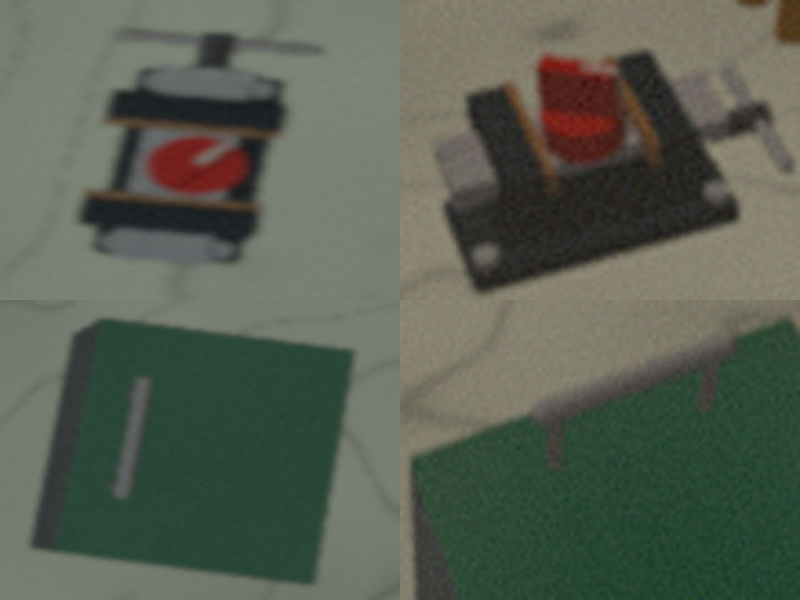

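The crop shows the knob's white stripe pointing right and up in the top view (+x, -y in the world). It also shows the handle bar clearly in both views: its ends are near (374,214) and (368,257) in top, and near (292,281) and (347,266) in side.

Run:
```python
from h import *
d=pickle.load(open("i0.pkl","rb"));g=d["top"];s=d["side"]
A=tri(g,(374.3,213.6),s,(346.6,266));B=tri(g,(368.5,257.2),s,(292.1,281.1));print("bar",A,B)
print("on plane .141: top",plane(g,(374.3,213.6),.141),plane(g,(368.5,257.2),.141),"side",plane(s,(346.6,266),.141),plane(s,(292.1,281.1),.141))
for q,z in((g,.12),(s,.12)):
    m=red(q);x0,x1,y0,y1=(215,285,205,295) if q is g else(185,275,185,255)
    mm=np.zeros_like(m);mm[y0:y1,x0:x1]=m[y0:y1,x0:x1];c=big(mm);M=cv2.moments(cv2.convexHull(c));p=(M["m10"]/M["m00"],M["m01"]/M["m00"])
    print("knob hull",p,cv2.boundingRect(c),plane(q,p,.09),plane(q,p,.1))
    h=cv2.drawContours(np.zeros_like(m),[cv2.convexHull(c)],-1,255,-1);h=cv2.dilate(h,np.ones((3,3)))
    w=h&mask(q,(0,0,120),(180,110,255))
    ys,xs=np.nonzero(w);print("white",[(int(a),int(b),q["img"][b,a].tolist()) for a,b in zip(xs,ys)][:40])
print("ridge side",plane(s,(216.5,199),.12),plane(s,(234.5,201.8),.12))
im=[cv2.resize(g["img"][236:272,226:274],(400,300),interpolation=cv2.INTER_CUBIC),cv2.resize(s["img"][190:232,200:256],(400,300),interpolation=cv2.INTER_CUBIC)]
cv2.imwrite("pics/k0.png",np.hstack(im)[...,::-1])
```

```text
bar (array([ 0.5785, -0.1705,  0.1404]), np.float64(0.0012579449798697422)) (array([ 0.4726, -0.1494,  0.1461]), np.float64(0.0019417789206554353))
on plane .141: top [ 0.579  -0.1707  0.141 ] [ 0.4734 -0.151   0.141 ] side [ 0.5775 -0.1706  0.141 ] [ 0.4741 -0.1456  0.141 ]
knob hull (249.41278538812782, 254.34337899543377) (242, 247, 16, 16) [0.4883 0.1386 0.09  ] [0.4882 0.1382 0.1   ]
white []
knob hull (224.51904016692748, 210.04173187271778) (216, 199, 18, 23) [0.4843 0.145  0.09  ] [0.4798 0.1342 0.1   ]
white [(216, 198, [131, 102, 88]), (221, 198, [126, 90, 78]), (222, 198, [128, 97, 84]), (223, 198, [129, 100, 85]), (224, 198, [125, 95, 84]), (225, 198, [131, 108, 90]), (226, 198, [129, 109, 95]), (215, 199, [130, 110, 90]), (226, 199, [128, 92, 79]), (227, 199, [128, 103, 86]), (228, 199, [131, 113, 95]), (215, 200, [126, 103, 90]), (226, 200, [125, 86, 75]), (227, 200, [130, 94, 86]), (228, 200, [130, 104, 96]), (229, 200, [135, 106, 92]), (230, 200, [125, 92, 80]), (228, 201, [127, 90, 78]), (229, 201, [124, 93, 85]), (230, 201, [124, 92, 80]), (231, 201, [125, 100, 86]), (232, 201, [120, 98, 89]), (215, 203, [122, 109, 96]), (215, 204, [120, 107, 92]), (215, 205, [121, 107, 94]), (215, 206, [124, 113, 98]), (215, 207, [128, 121, 101]), (215, 208, [131, 118, 103]), (216, 211, [125, 86, 75])]
ridge side [0.4728 0.1567 0.12  ] [0.5024 0.1258 0.12  ]
```

View pics/k0.png

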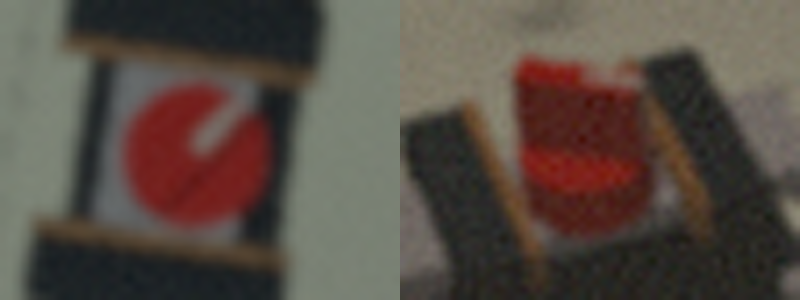

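```bash
cat >> h.py <<'E'
from scipy.spatial.transform import Rotation as Ro
def down(a):
    a=np.radians(a);y=np.array([np.cos(a),np.sin(a),0]);z=np.array([0,0,-1.]);return np.c_[np.cross(y,z),y,z]
def rel(p,R,p0=None,R0=None):
    s=get_state();p0=s["tool_pos"] if p0 is None else np.array(p0);R0=s["orientation"] if R0 is None else R0
    return np.r_[R0.T@(np.array(p)-p0),Ro.from_matrix(R0.T@R).as_rotvec(degrees=True)]
E
python3 - <<'E'
from h import *
for p in((.45,.3,.24),(.526,-.16,.23)): print(rel(p,down(78.7),(.254,.599,.23)))
E
```

```text
[ -0.2971  -0.1989  -0.0097  -0.0945  -0.0114 -11.6637]
[ -0.5466  -0.5927   0.001   -0.0945  -0.0114 -11.6637]
```

>>> drive_tool:
  series:
    - [[-0.297,-0.199,-0.01,0,0,-11.66,1],[-0.297,-0.199,-0.01,0,0,-11.66,1],[-0.297,-0.199,-0.01,0,0,-11.66,1],[-0.297,-0.199,-0.01,0,0,-11.66,1],[-0.297,-0.199,-0.01,0,0,-11.66,1],[-0.297,-0.199,-0.01,0,0,-11.66,1],[-0.297,-0.199,-0.01,0,0,-11.66,1],[-0.297,-0.199,-0.01,0,0,-11.66,1],[-0.547,-0.593,0.0,0,0,-11.66,0],[-0.547,-0.593,0.0,0,0,-11.66,0],[-0.547,-0.593,0.0,0,0,-11.66,0],[-0.547,-0.593,0.0,0,0,-11.66,0],[-0.547,-0.593,0.0,0,0,-11.66,0],[-0.547,-0.593,0.0,0,0,-11.66,0],[-0.547,-0.593,0.0,0,0,-11.66,0],[-0.547,-0.593,0.0,0,0,-11.66,0],[-0.547,-0.593,0.0,0,0,-11.66,0],[-0.547,-0.593,0.0,0,0,-11.66,0],[-0.547,-0.593,0.0,0,0,-11.66,0],[-0.547,-0.593,0.0,0,0,-11.66,0]]

```text
time_s: 1.77
tool_pos: [0.5255, -0.1652, 0.2302]
orientation: [[-0.98, 0.199, -0.0], [0.199, 0.98, -0.001], [-0.0, -0.002, -1.0]]
wrist_force: [0.6, 0.0, 0.1]
finger_gap: 0.0468
gripper_force: 0.0
```

>>> drive_tool:
  series:
    - [[0,0,0.04,0,0,0,0],[0,0,0.083,0,0,0,0],[0,0,0.083,0,0,0,0],[0,0,0.083,0,0,0,0],[0,0,0.083,0,0,0,-1],[0,0,0.083,0,0,0,-1],[0,0,0.083,0,0,0,-1],[0,0,0.083,0,0,0,-1],[0,0,0.083,0,0,0,-1],[0,0,0.083,0,0,0,-1]]
  squeeze: 25

```text
time_s: 2.6
tool_pos: [0.5265, -0.16, 0.1484]
orientation: [[-0.981, 0.196, 0.002], [0.196, 0.981, 0.001], [-0.002, 0.001, -1.0]]
wrist_force: [0.7, 7.2, 4.4]
finger_gap: 0.0106
gripper_force: 12.2
```

```bash
cat > arc.py <<'E'
import numpy as np
def st(th,ph):  # tool TCP (y,z) in start tool axes, u=-y,w=-z
    a=np.radians(164.7-th);r=.1555;p=np.radians(ph)
    u,w=r*np.cos(a)+.150,r*np.sin(a)-.041
    return np.array([-u-.006*np.sin(p),-w+.006-.006*np.cos(p)])
def run(t0,t1,p0,p1,n):
    s=st(t0,p0);c=np.radians(p0)
    for k in range(1,n+1):
        t=t0+(t1-t0)*k/n;p=p0+(p1-p0)*k/n;d=st(t,p)-s
        # tool rotated by -p0 about x: y'=(cos,-sin) z'=(sin,cos)
        y=d@[np.cos(c),-np.sin(c)];z=d@[np.sin(c),np.cos(c)]
        print("[0, %.3f, %.3f, %.1f, 0, 0, -1],"%(y,z,-(p-p0)),end=" ")
    print("\n")
run(0,57.5,0,10,20);run(57.5,118,10,40,20)
E
python3 arc.py
```

```text
[0, -0.002, -0.007, -0.5, 0, 0, -1], [0, -0.005, -0.015, -1.0, 0, 0, -1], [0, -0.008, -0.022, -1.5, 0, 0, -1], [0, -0.011, -0.029, -2.0, 0, 0, -1], [0, -0.015, -0.036, -2.5, 0, 0, -1], [0, -0.019, -0.043, -3.0, 0, 0, -1], [0, -0.024, -0.049, -3.5, 0, 0, -1], [0, -0.028, -0.055, -4.0, 0, 0, -1], [0, -0.033, -0.061, -4.5, 0, 0, -1], [0, -0.039, -0.067, -5.0, 0, 0, -1], [0, -0.044, -0.073, -5.5, 0, 0, -1], [0, -0.050, -0.078, -6.0, 0, 0, -1], [0, -0.056, -0.083, -6.5, 0, 0, -1], [0, -0.063, -0.087, -7.0, 0, 0, -1], [0, -0.069, -0.091, -7.5, 0, 0, -1], [0, -0.076, -0.095, -8.0, 0, 0, -1], [0, -0.083, -0.099, -8.5, 0, 0, -1], [0, -0.090, -0.102, -9.0, 0, 0, -1], [0, -0.098, -0.105, -9.5, 0, 0, -1], [0, -0.105, -0.107, -10.0, 0, 0, -1], 

[0, -0.008, -0.004, -1.5, 0, 0, -1], [0, -0.015, -0.007, -3.0, 0, 0, -1], [0, -0.023, -0.009, -4.5, 0, 0, -1], [0, -0.031, -0.012, -6.0, 0, 0, -1], [0, -0.039, -0.014, -7.5, 0, 0, -1], [0, -0.048, -0.015, -9.0, 0, 0, -1], [0, -0.056, -0.016, -10.5, 0, 0, -1], [0, -0.064, -0.017, -12.0, 0, 0, -1], [0, -0.073, -0.017, -13.5, 0, 0, -1], [0, -0.081, -0.017, -15.0, 0, 0, -1], [0, -0.089, -0.016, -16.5, 0, 0, -1], [0, -0.098, -0.015, -18.0, 0, 0, -1], [0, -0.106, -0.013, -19.5, 0, 0, -1], [0, -0.114, -0.011, -21.0, 0, 0, -1], [0, -0.122, -0.009, -22.5, 0, 0, -1], [0, -0.130, -0.006, -24.0, 0, 0, -1], [0, -0.137, -0.003, -25.5, 0, 0, -1], [0, -0.145, 0.001, -27.0, 0, 0, -1], [0, -0.152, 0.005, -28.5, 0, 0, -1], [0, -0.159, 0.009, -30.0, 0, 0, -1],
```

>>> drive_tool:
  series:
    - [[0,-0.002,-0.007,-0.5,0,0,-1],[0,-0.005,-0.015,-1.0,0,0,-1],[0,-0.008,-0.022,-1.5,0,0,-1],[0,-0.011,-0.029,-2.0,0,0,-1],[0,-0.015,-0.036,-2.5,0,0,-1],[0,-0.019,-0.043,-3.0,0,0,-1],[0,-0.024,-0.049,-3.5,0,0,-1],[0,-0.028,-0.055,-4.0,0,0,-1],[0,-0.033,-0.061,-4.5,0,0,-1],[0,-0.039,-0.067,-5.0,0,0,-1],[0,-0.044,-0.073,-5.5,0,0,-1],[0,-0.05,-0.078,-6.0,0,0,-1],[0,-0.056,-0.083,-6.5,0,0,-1],[0,-0.063,-0.087,-7.0,0,0,-1],[0,-0.069,-0.091,-7.5,0,0,-1],[0,-0.076,-0.095,-8.0,0,0,-1],[0,-0.083,-0.099,-8.5,0,0,-1],[0,-0.09,-0.102,-9.0,0,0,-1],[0,-0.098,-0.105,-9.5,0,0,-1],[0,-0.105,-0.107,-10.0,0,0,-1]]
  squeeze: 25

```text
time_s: 4.27
tool_pos: [0.5068, -0.2591, 0.258]
orientation: [[-0.981, 0.19, 0.037], [0.193, 0.965, 0.179], [-0.002, 0.183, -0.983]]
wrist_force: [0.9, 11.2, 13.1]
finger_gap: 0.0101
gripper_force: 25.0
```

>>> drive_tool:
  series:
    - [[0,-0.008,-0.004,-1.5,0,0,-1],[0,-0.015,-0.007,-3.0,0,0,-1],[0,-0.023,-0.009,-4.5,0,0,-1],[0,-0.031,-0.012,-6.0,0,0,-1],[0,-0.039,-0.014,-7.5,0,0,-1],[0,-0.048,-0.015,-9.0,0,0,-1],[0,-0.056,-0.016,-10.5,0,0,-1],[0,-0.064,-0.017,-12.0,0,0,-1],[0,-0.073,-0.017,-13.5,0,0,-1],[0,-0.081,-0.017,-15.0,0,0,-1],[0,-0.089,-0.016,-16.5,0,0,-1],[0,-0.098,-0.015,-18.0,0,0,-1],[0,-0.106,-0.013,-19.5,0,0,-1],[0,-0.114,-0.011,-21.0,0,0,-1],[0,-0.122,-0.009,-22.5,0,0,-1],[0,-0.13,-0.006,-24.0,0,0,-1],[0,-0.137,-0.003,-25.5,0,0,-1],[0,-0.145,0.001,-27.0,0,0,-1],[0,-0.152,0.005,-28.5,0,0,-1],[0,-0.159,0.009,-30.0,0,0,-1]]

```text
time_s: 5.93
tool_pos: [0.4751, -0.4168, 0.2208]
orientation: [[-0.98, 0.148, 0.13], [0.197, 0.75, 0.631], [-0.004, 0.645, -0.765]]
wrist_force: [2.7, -0.2, 4.8]
finger_gap: 0.0102
gripper_force: 25.0
```

Run:
```python
from h import *
print(get_state()["joints"])
a=[get_image(n)["img"] for n in("side","top")]
cv2.imwrite("pics/d1.png",cv2.resize(np.hstack(a),(800,300))[...,::-1])
```

```text
[ 58.2889  51.9667  -9.3422  68.4047 -22.7088  87.4206 136.1358]
```

View pics/d1.png

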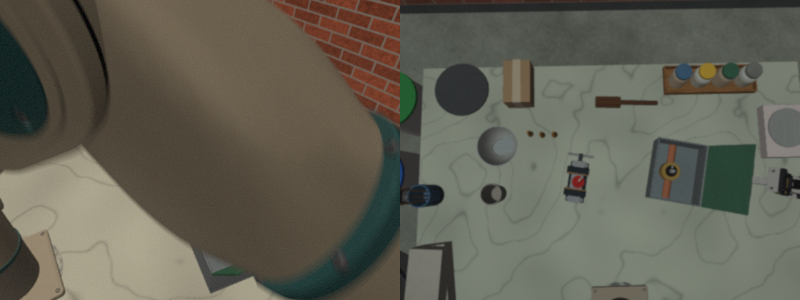

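The door now lies open on the right: in the half-size top view it is at (728,178). The collar, with its white mark, shows in the box at (671,171), and the bystanders have not moved. Next I'll release the handle and back off.

>>> drive_tool:
  series:
    - [[0,0,0,0,0,0,-0.5],[0,0,0,0,0,0,-0.5],[0,0,0,0,0,0,-0.5],[0,0,0,0,0,0,-0.5],[0,0,-0.03,0,0,0,-0.5],[0,0,-0.06,0,0,0,-0.5],[0,0,-0.1,0,0,0,-0.5],[0,0,-0.1,0,0,0,-0.5],[0,0.039,-0.146,6,0,0,-0.5],[0,0.039,-0.146,13,0,0,-0.5],[0,0.039,-0.146,20,0,0,0],[0,0.039,-0.146,26,0,0,0],[0,0.039,-0.146,33,0,0,0],[0,0.039,-0.146,40,0,0,0],[0,0.039,-0.146,40,0,0,0]]

```text
time_s: 7.28
tool_pos: [0.4657, -0.4713, 0.3568]
orientation: [[-0.983, 0.186, 0.002], [0.186, 0.983, -0.0], [-0.002, 0.0, -1.0]]
wrist_force: [1.5, 1.6, -0.3]
finger_gap: 0.0471
gripper_force: 0.0
```

Run:
```python
from h import *
s=get_state();p0=s["tool_pos"];R=s["orientation"];print(p0,R)
for p in((.47,-.15,.34),(.488,.139,.24)): print(rel(p,down(44)))
for p in((.47,-.15,.34),(.488,.139,.24)): print(rel(p,down(-136)))
g=get_image("top");cv2.imwrite("pics/t2.png",g["img"][...,::-1]);pickle.dump(g,open("t2.pkl","wb"))
print(s["joints"])
c=cv2.resize(g["img"][185:300,335:515],(720,460),interpolation=cv2.INTER_CUBIC);cv2.imwrite("pics/t2c.png",c[...,::-1])
```

```text
[ 0.4657 -0.4713  0.3568] [[-0.9826  0.1857  0.0023]
 [ 0.1857  0.9826 -0.0004]
 [-0.0024  0.     -1.    ]]
[ 0.0555  0.3165  0.0167  0.0431  0.1304 35.3007]
[ 0.0917  0.6038  0.1166  0.0431  0.1304 35.3007]
[   0.0555    0.3165    0.0167   -0.17      0.0562 -144.6992]
[   0.0917    0.6038    0.1166   -0.17      0.0562 -144.6992]
[ 42.3976  31.6978   1.0024  74.1788  -0.6248  74.0152 122.7222]
```

View pics/t2c.png

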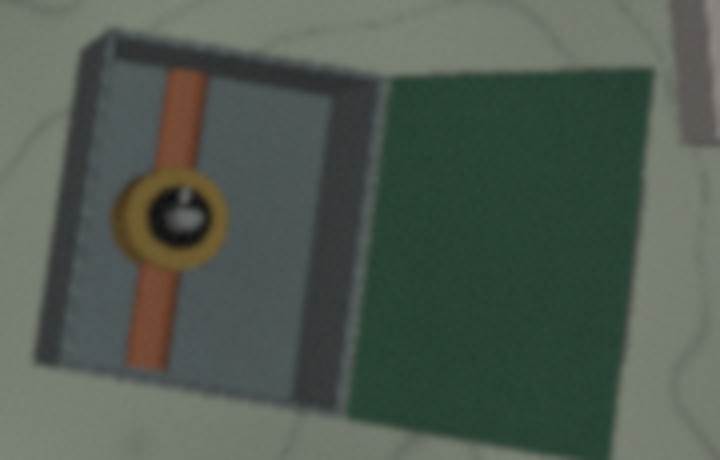

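The crop shows the open box with the collar centred near (180,217) and its white line pointing up at (185,193), roughly world +x. The spindle's top is near (185,218). Next I'll move above the knob.

>>> drive_tool:
  series:
    - [[0.056,0.317,0.017,0,0,35.3,0],[0.056,0.317,0.017,0,0,35.3,0],[0.056,0.317,0.017,0,0,35.3,0],[0.056,0.317,0.017,0,0,35.3,0],[0.056,0.317,0.017,0,0,35.3,0],[0.056,0.317,0.017,0,0,35.3,0],[0.056,0.317,0.017,0,0,35.3,0],[0.092,0.604,0.117,0,0,35.3,0],[0.092,0.604,0.117,0,0,35.3,0],[0.092,0.604,0.117,0,0,35.3,0],[0.092,0.604,0.117,0,0,35.3,0],[0.092,0.604,0.117,0,0,35.3,0],[0.092,0.604,0.117,0,0,35.3,0],[0.092,0.604,0.117,0,0,35.3,0],[0.092,0.604,0.117,0,0,35.3,0],[0.092,0.604,0.117,0,0,35.3,0],[0.092,0.604,0.117,0,0,35.3,0],[0.092,0.604,0.117,0,0,35.3,0]]

```text
time_s: 8.83
tool_pos: [0.4911, 0.13, 0.2375]
orientation: [[-0.685, 0.728, -0.002], [0.728, 0.685, -0.001], [0.0, -0.002, -1.0]]
wrist_force: [-1.1, -0.4, 0.4]
finger_gap: 0.0469
gripper_force: 0.0
```

Run:
```python
from h import *
s=get_state();print(s["joints"],s["tool_pos"])
print(rel((.488,.139,.120),down(44)))
d={n:get_image(n) for n in("side","top")};pickle.dump(d,open("i3.pkl","wb"))
for n in d:
    u=proj(d[n],(.518,-.199,.092)).round().astype(int);print(n,u)
    c=d[n]["img"][u[1]-25:u[1]+25,u[0]-25:u[0]+25];cv2.imwrite(f"pics/sp_{n}.png",cv2.resize(c,(400,400),interpolation=cv2.INTER_CUBIC)[...,::-1])
cv2.imwrite("pics/sp3.png",np.hstack([cv2.imread("pics/sp_side.png"),cv2.imread("pics/sp_top.png")]))
```

```text
[-18.007   23.943   -0.0066 108.7273   0.0398  47.4421  25.2336] [0.4911 0.13   0.2375]
[ 0.0086  0.0042  0.1175 -0.1129 -0.0246 -0.7264]
side [328 308]
top [382 239]
```

View pics/sp3.png

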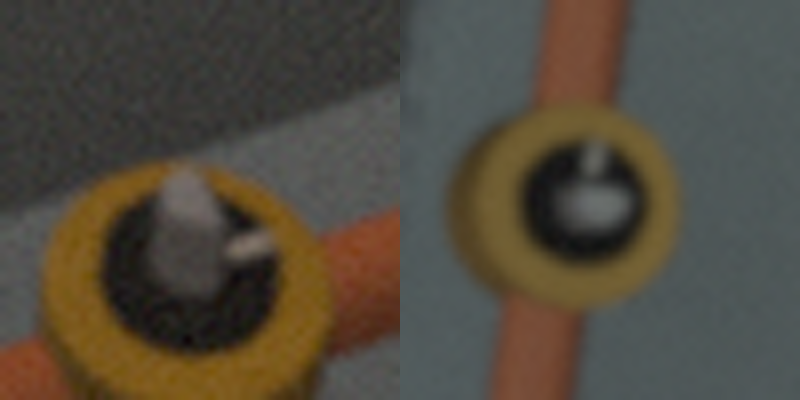

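Both crops are clear. In side, the white line runs from (228,250) to (272,240) and the collar ellipse is centred near (190,268). In top, the line is at (595,158) and the collar centre at (585,203). I'll measure these by mask.

```bash
cat > sp.py <<'E'
from h import *
d=pickle.load(open("i3.pkl","rb"));P={}
for n,g in d.items():
    u=(328,308) if n=="side" else (382,239);x0,y0=u[0]-25,u[1]-25
    c=cv2.resize(g["img"][y0:y0+50,x0:x0+50],None,fx=8,fy=8,interpolation=cv2.INTER_CUBIC)
    px=lambda q:np.array([(q[0]+.5)/8-.5+x0,(q[1]+.5)/8-.5+y0])
    hsv=cv2.cvtColor(cv2.GaussianBlur(c,(9,9),0),cv2.COLOR_RGB2HSV)
    brass=cv2.inRange(hsv,(12,95,60),(32,255,255));b=big(brass)
    full=cv2.drawContours(np.zeros_like(brass),[cv2.convexHull(b)],-1,255,-1)
    inn=big(cv2.erode(full,np.ones((15,15)))&~brass);h=cv2.convexHull(inn);e=cv2.fitEllipse(h)
    print(n,"collar ellipse",e,plane(g,px(e[0]),.066))
    P[n]=px(e[0])
    im=cv2.drawContours(np.zeros_like(brass),[h],-1,255,-1)
    w=im&cv2.inRange(hsv,(0,0,85 if n=="top" else 95),(180,110,255))
    cs=[k for k in cv2.findContours(w,cv2.RETR_EXTERNAL,cv2.CHAIN_APPROX_NONE)[0] if cv2.contourArea(k)>80]
    for k in cs:
        m=cv2.moments(k);q=(m["m10"]/m["m00"],m["m01"]/m["m00"]);print("  bright",q,cv2.boundingRect(k),cv2.contourArea(k),plane(g,px(q),.066),plane(g,px(q),.092))
    ln=[(228,250),(272,240)] if n=="side" else [(593,170),(597,143)]
    L=[plane(g,px((a-(400 if n=="top" else 0),b)),.066) for a,b in ln];v=L[1]-L[0];print("  line",L,np.degrees(np.arctan2(v[1],v[0])))
print("tri collar",tri(d["top"],P["top"],d["side"],P["side"]))
E
python3 sp.py
```

```text
side collar ellipse ((189.7756805419922, 264.8539733886719), (171.010498046875, 182.5851593017578), 156.24729919433594) [ 0.5174 -0.1968  0.066 ]
  bright (251.07262996941895, 244.2446483180428) (229, 229, 44, 28) 654.0 [ 0.5328 -0.2     0.066 ] [ 0.5194 -0.2132  0.092 ]
  bright (188.48891063274624, 195.82933789954336) (158, 170, 57, 54) 2044.0 [ 0.5288 -0.1815  0.066 ] [ 0.5156 -0.1954  0.092 ]
  line [array([ 0.5273, -0.1984,  0.066 ]), array([ 0.5376, -0.2018,  0.066 ])] -18.200477824600505
top collar ellipse ((183.237548828125, 201.51953125), (122.28799438476562, 124.35896301269531), 24.300804138183594) [ 0.5204 -0.199   0.066 ]
  bright (198.54046535154274, 204.53755690440062) (174, 188, 51, 35) 1318.0 [ 0.5193 -0.2039  0.066 ] [ 0.5182 -0.1973  0.092 ]
  bright (195.63974876626287, 152.2790489008524) (186, 138, 24, 33) 371.5 [ 0.5363 -0.2039  0.066 ] [ 0.5348 -0.1972  0.092 ]
  line [array([ 0.5305, -0.2027,  0.066 ]), array([ 0.5393, -0.2045,  0.066 ])] -11.543615488740887
tri collar (array([ 0.5188, -0.1979,  0.0666]), np.float64(0.0036746446253983467))
```

>>> drive_tool:
  series:
    - [[0,0,0,0,0,0,0],[0,0,0,0,0,0,0]]

```text
time_s: 9.1
tool_pos: [0.4909, 0.1301, 0.2383]
orientation: [[-0.685, 0.729, 0.0], [0.729, 0.685, -0.0], [-0.0, 0.0, -1.0]]
wrist_force: [0.5, -0.0, -0.7]
finger_gap: 0.047
gripper_force: 0.0
```

>>> drive_tool:
  series:
    - [[0.009,0.004,0.03,0,0,-0.7,0],[0.009,0.004,0.06,0,0,-0.7,0],[0.009,0.004,0.09,0,0,-0.7,0],[0.009,0.004,0.11,0,0,-0.7,0],[0.009,0.004,0.12,0,0,-0.7,0],[0.009,0.004,0.12,0,0,-0.7,0],[0.009,0.004,0.12,0,0,-0.7,0],[0.009,0.004,0.12,0,0,-0.7,-1],[0.009,0.004,0.12,0,0,-0.7,-1],[0.009,0.004,0.12,0,0,-0.7,-1],[0.009,0.004,0.12,0,0,-0.7,-1],[0.009,0.004,0.12,0,0,-0.7,-1],[0.009,0.004,0.12,0,0,-0.7,-1],[0.009,0.004,0.12,0,0,-0.7,-1]]
  squeeze: 40

```text
time_s: 10.27
tool_pos: [0.4874, 0.141, 0.1183]
orientation: [[-0.696, 0.718, 0.0], [0.718, 0.696, 0.0], [-0.0, 0.0, -1.0]]
wrist_force: [-0.2, -0.1, 4.3]
finger_gap: 0.0119
gripper_force: 40.0
```

Run:
```python
from h import *
for p in((.519,-.198,.228),(.519,-.198,.165)): print(rel(p,down(75)))
```

```text
[ -0.2655  -0.2131  -0.1098   0.0155   0.0123 -30.9058]
[ -0.2655  -0.2132  -0.0468   0.0155   0.0123 -30.9058]
```

>>> drive_tool:
  series:
    - [[0,0,-0.03,0,0,0,-1],[0,0,-0.07,0,0,0,-1],[0,0,-0.11,0,0,0,-1],[-0.03,-0.024,-0.11,0,0,-5,-1],[-0.06,-0.048,-0.11,0,0,-9,-1],[-0.09,-0.072,-0.11,0,0,-13,-1],[-0.12,-0.096,-0.11,0,0,-17,-1],[-0.15,-0.12,-0.11,0,0,-21,-1],[-0.18,-0.145,-0.11,0,0,-25,-1],[-0.21,-0.169,-0.11,0,0,-28,-1],[-0.24,-0.193,-0.11,0,0,-30.9,-1],[-0.2655,-0.213,-0.11,0,0,-30.9,-1],[-0.2655,-0.213,-0.11,0,0,-30.9,-1],[-0.2655,-0.213,-0.11,0,0,-30.9,-1],[-0.2655,-0.213,-0.08,0,0,-30.9,-1],[-0.2655,-0.213,-0.047,0,0,-30.9,-1],[-0.2655,-0.213,-0.047,0,0,-30.9,-1],[-0.2655,-0.213,-0.047,0,0,-30.9,-1],[-0.2655,-0.213,-0.047,0,0,-30.9,-1],[-0.2655,-0.213,-0.047,0,0,-30.9,-1]]

```text
time_s: 11.93
tool_pos: [0.5204, -0.1975, 0.1667]
orientation: [[-0.966, 0.258, 0.003], [0.258, 0.966, -0.001], [-0.003, 0.0, -1.0]]
wrist_force: [-0.4, -0.8, -1.4]
finger_gap: 0.0117
gripper_force: 40.0
```

Run:
```python
from h import *
s=get_state();print(s["tool_pos"],s["orientation"],s["wrist_force"],s["joints"])
g=get_image("side");pickle.dump(g,open("s4.pkl","wb"))
t=s["tool_pos"];u=proj(g,t-[0,0,.03]).round().astype(int);print(u)
x0,y0=u[0]-40,u[1]-30
cv2.imwrite("pics/s4.png",cv2.resize(g["img"][y0:y0+60,x0:x0+80],(800,600),interpolation=cv2.INTER_CUBIC)[...,::-1])
zb=t[2]-.0483
for o in(0,.003):
  print("expected skirt top/bottom centre, crop px",[((proj(g,t+s["orientation"][:,0]*o*1+[0,0,dz])-[x0,y0]+.5)*10).round() for dz in(-.0483,-.0283)])
```

```text
[ 0.5204 -0.1975  0.1667] [[-0.9662  0.2579  0.0029]
 [ 0.2579  0.9662 -0.0007]
 [-0.003   0.0001 -1.    ]] [-0.4075 -0.8305 -1.3752] [ 22.0352  32.9971  -6.2371 105.8936   5.1389  41.2059  87.9913]
[331 291]
expected skirt top/bottom centre, crop px [array([396., 371.]), array([405., 300.])]
expected skirt top/bottom centre, crop px [array([380., 376.]), array([389., 304.])]
```

View pics/s4.png

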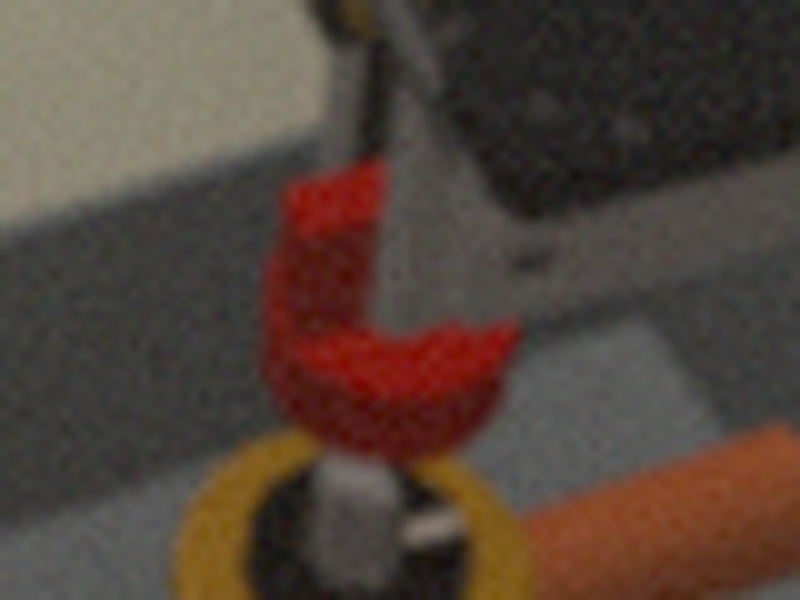

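The knob hangs straight in the fingers. Its skirt spans columns 263 to about 520 of the crop, its bottom is near row 458, and the spindle sits just below at (360,500). Next I'll compare the knob with the spindle in this same view.

Run:
```python
from h import *
g=pickle.load(open("s4.pkl","rb"));s=get_state();t=s["tool_pos"];R=s["orientation"]
x0,y0=331-40,291-30
c=cv2.resize(g["img"][y0:y0+60,x0:x0+80],None,fx=10,fy=10,interpolation=cv2.INTER_CUBIC)
hsv=cv2.cvtColor(cv2.GaussianBlur(c,(11,11),0),cv2.COLOR_RGB2HSV)
m=cv2.inRange(hsv,(0,140,60),(9,255,255))|cv2.inRange(hsv,(172,140,60),(180,255,255));m[:, 560:]=0
k=big(m)[:,0]
for r in range(300,460,15):
    q=k[abs(k[:,1]-r)<=1][:,0];print(r,q.min(),q.max(),(q.min()+q.max())/2) if len(q) else 0
print("bottom",k[k[:,1]>k[:,1].max()-4].mean(0))
cp=lambda P:(proj(g,P)-[x0,y0]+.5)*10-.5
a=np.linspace(0,2*np.pi,180);C=np.c_[np.cos(a),np.sin(a),0*a]*.022
for nm,base in(("tcp",t),):
  for dz in(-.0483,-.0283):
    E=np.array([cp(base+v+[0,0,dz]) for v in C]);i,j,b=E[:,0].argmin(),E[:,0].argmax(),E[:,1].argmax();print(nm,dz,"L",E[i],"R",E[j],"bot",E[b])
# brass ring & collar in same view
b=cv2.inRange(hsv,(14,110,60),(32,255,255));print("px per 1mm toolx",(cp(t+R[:,0]*.001)-cp(t)),"tooly",(cp(t+R[:,1]*.001)-cp(t)), "z",cp(t+[0,0,.001])-cp(t))
for x in((.519,-.198),(.5174,-.1968)): print("collar centre pred",cp((*x,.066)),"tip",cp((*x,.092)))
kk=big(b)[:,0];print("brass",kk[:,0].min(),kk[:,0].max())
```

```text
300 264 361 312.5
315 265 363 314.0
330 265 519 392.0
345 266 516 391.0
360 264 507 385.5
375 264 497 380.5
390 274 498 386.0
405 283 492 387.5
420 289 481 385.0
435 316 468 392.0
450 346 454 400.0
bottom [405.7143 470.2857]
tcp -0.0483 L [270.9343 364.1806] R [521.6319 385.196 ] bot [408.4379 476.6143]
tcp -0.0283 L [277.919  292.7194] R [533.1895 313.777 ] bot [418.1475 405.3695]
px per 1mm toolx [-5.4627  1.4396] tooly [-2.3726 -4.4282] z [ 0.4966 -3.8335]
collar centre pred [368.449  551.8205] tip [379.3862 466.6483]
collar centre pred [357.5606 551.1682] tip [368.2507 465.9932]
brass 170 319
```

>>> drive_tool:
  series:
    - [[0.001,-0.001,0.008,0,0,0,-1],[0.001,-0.001,0.016,0,0,0,-1],[0.001,-0.001,0.022,0,0,0,-1],[0.001,-0.001,0.024,0,0,0,-1],[0.001,-0.001,0.024,0,0,0,-1],[0.001,-0.001,0.024,0,0,0,-1],[0.001,-0.001,0.026,0,0,0,-1],[0.001,-0.001,0.028,0,0,0,-1],[0.001,-0.001,0.03,0,0,0,-1],[0.001,-0.001,0.03,0,0,0,-1],[0.001,-0.001,0.03,0,0,0,-1]]

```text
time_s: 12.9
tool_pos: [0.5177, -0.1986, 0.1348]
orientation: [[-0.966, 0.259, -0.0], [0.259, 0.966, 0.0], [0.0, 0.0, -1.0]]
wrist_force: [0.2, 0.9, -0.7]
finger_gap: 0.012
gripper_force: 40.0
```

>>> drive_tool:
  series:
    - [[0,0,0.002,0,0,0,-1],[0,0,0.004,0,0,0,-1],[0,0,0.006,0,0,0,-1],[0,0,0.008,0,0,0,-1],[0,0,0.008,0,0,0,-1],[0,0,0.008,0,0,0,-1],[0,0,0.008,0,0,0,-1]]

```text
time_s: 13.48
tool_pos: [0.5178, -0.1986, 0.1269]
orientation: [[-0.966, 0.259, -0.0], [0.259, 0.966, 0.0], [0.0, 0.0, -1.0]]
wrist_force: [-0.1, -0.2, -1.0]
finger_gap: 0.0115
gripper_force: 40.0
```

>>> drive_tool:
  series:
    - [[0,0,0.002,0,0,0,-1],[0,0,0.003,0,0,0,-1],[0,0,0.004,0,0,0,-1],[0,0,0.005,0,0,0,-1],[0,0,0.006,0,0,0,-1],[0,0,0.007,0,0,0,-1],[0,0,0.008,0,0,0,-1],[0,0,0.0085,0,0,0,-1],[0,0,0.0085,0,0,0,-1],[0,0,0.0085,0,0,0,-1],[0,0,0.0085,0,0,0,-1]]
  squeeze: 50

```text
time_s: 14.4
tool_pos: [0.518, -0.1987, 0.1189]
orientation: [[-0.966, 0.259, 0.001], [0.259, 0.966, -0.0], [-0.001, -0.0, -1.0]]
wrist_force: [-2.3, 1.2, 7.8]
finger_gap: 0.012
gripper_force: 50.0
```

>>> drive_tool:
  series:
    - [[0,0,0.001,0,0,0,-1],[0,0,0.002,0,0,0,-1],[0,0,0.003,0,0,0,-1],[0,0,0.003,0,0,0,-1],[0,0,0.003,0,0,0,-1],[0,0,0.003,0,0,0,-1]]

```text
time_s: 14.9
tool_pos: [0.5182, -0.1987, 0.1179]
orientation: [[-0.966, 0.259, 0.001], [0.259, 0.966, -0.001], [-0.002, -0.0, -1.0]]
wrist_force: [-4.6, 1.9, 23.0]
finger_gap: 0.0114
gripper_force: 50.0
```

Run:
```python
from h import *
s=get_state();print(s["tool_pos"],s["wrist_force"],s["gripper_force"])
a=get_image("side")["img"];b=get_image("top")["img"]
cv2.imwrite("pics/f.png",np.hstack([cv2.resize(a[240:360,250:410],(400,300),interpolation=cv2.INTER_CUBIC),cv2.resize(b,(400,300))])[...,::-1])
```

```text
[ 0.5182 -0.1987  0.1179] [-4.5636  1.9145 23.0143] 50.00809907913208
```

View pics/f.png

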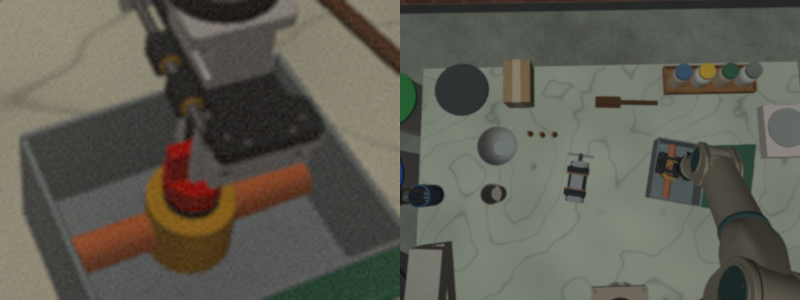

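The knob sits down on the collar at (192,190) in the side crop, held upright by the fingers. The door is still open, and the tumbler, sieve, paddle and cones have not moved in the top view. The force rose steeply to 23 N over the last millimetre, so the spindle is at its stop. I'm handing the job in.

```bash
python3 -c "
from rig import manip
print(manip.sign_off())"
```

```text
the job is handed in; nothing more can be done
None
```

I handed the job in at about 15 s of the 61 s. The door is open past upright, and the knob sits flat to flat on the spindle, pressed to its stop (23 N) in a 50 N grip, with the tumbler, sieve, paddle and cones untouched; the sign-off gave no verdict.

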